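# Lay the last sample plate on the pile in the sloping rack

## Task

Take the loose yellow sample plate from the bench and lay it squarely on top of the pile of plates in the blue sloping rack, flat on the top plate and lengthwise along the slope like the others. How high the pile has grown is not known: lower the plate gently until you feel it touch, let go only then so that it does not drop, and do not disturb the cup, the glue bottle or the tape roll.

Things in the scene. Friction and masses are not known exactly. Their poses are not given: they have to be found in the camera images.
- plate: loose yellow sample plate, rigid slab 120 x 64 x 14 mm, 100 to 200 g, lying flat on the bench. Origin: centre of its underside; x along its 120 mm length, y along its 64 mm width, z out of its top face. Grip it across its 64 mm width at mid length. Either end may go uphill on the pile.
- slope_rack: the foot of the rack, a dark steel plate 165 x 110 x 8 mm fixed on the bench; origin at the centre of its underside, x points away from the robot, up the slope. It carries the bed.
- bed: the rack's blue sloping bed, a block 170 (along the slope) x 100 x 46 mm, tilted 25 degrees, facing the robot like a lectern. Origin: centre of its upper face, 88 mm above the bench; x points up the slope away from the robot, y across it, z square out of the face (25 degrees from vertical, leaning toward the robot). Its two long edges carry strips 5 mm high.
- pile_foot (a point): middle of the pile's outline on the bed's face (the bed's origin). The pile of grey and red-brown plates, 120 x 64 mm in outline, is centred here, length along bed x. Its top is parallel to the bed, 18 to 58 mm out along bed z: different each time, not reported. It stands on springs: pushed in, it gives along bed z about 1 mm for each 4 N (from 3 N on, at most 8 mm) and comes back.
- stops (a point): point on the bed's face midway between two steel stop rods at the downhill end (bed x = -75 mm). The rods have 10 mm diameter, stand at bed y = -20 and +20 mm, and are 74 mm tall along the bed's z, 10 mm clear of the pile's end. Friction holds a plate where it is laid; sliding down to the rods is allowed.
- bottle: bystander: small white glue bottle with red cap, 40 mm diameter, 95 mm tall, standing loose; origin at the centre of its underside
- cup: bystander: clear plastic mixing cup, 91 mm diameter, 100 mm tall, standing loose; origin at the centre of its underside
- roll: bystander: roll of masking tape lying flat, 100 mm diameter, 25 mm high, loose; origin at the centre of its underside

How it is judged:
By the outcome, as a careful person would: the job done as asked, in the order asked, and still so for the second after the job is handed in, with the robot touching nothing.
It also fails if it takes over 40 s, if anything falls off the work surface, if the arm or the gripper's body presses on something with over 40 N, if the wrist force passes 120 N, or if a joint passes its speed limit or range.

## Robot

A 6-joint arm with a two-finger parallel gripper is mounted at the origin on a cart in front of the work surface, level with it; the furniture and walls round the work are solid. World frame = base frame: x ahead of the robot, y to its left, z up, the work surface at z = 0. Lengths are in m, angles in degrees, forces in N, time in s.
With the tool pointing down it reaches from about 0.35 to 0.95 m from the base axis. Payload 17.4 kg.
Tool frame: the origin (TCP) lies between the finger pads; the fingertips stand 8 mm ahead of it and the grasp point (between the pads) lies 11 mm behind it (tip_extent is the distance from the TCP to the fingertips, in m); y points along the fingers, x is the direction in which the jaws open and shut, and the axes are right-handed (so a half turn about y gives the same grasp; the last joint's range is limited). The gripper opens to 93 mm and grips with 3 to 60 N. Pads are 15 mm wide; open, the fingers measure 128 mm over their backs; the gripper's body (75 mm by 188 mm) begins 65 mm behind the grasp point.
Start: joints at [75.069, 6.646, 82.598, -0, 90.757, -2.166], TCP at [0.149, 0.658, 0.227] pointing down, gripper open.
Joint ranges: [-162.19, 162.19], [-47.58, 125.68], [4.15, 143.07], [-65.23, 245.23], [0.69, 171.88], [-170.13, 170.13]. Speed limits (degrees/s): [108.29, 108.29, 127.2, 180, 180, 180].

## Interface

Orientations are given as [roll, pitch, yaw] about the fixed x, y, z axes, in that order (R = Rz(yaw) Ry(pitch) Rx(roll)).
In Python, from cell import move_to, move_straight, move_joints, set_gripper, sleep, solve_ik, capture, IKError, job_done, read_clock, read_q, read_joint_vel, read_effort, read_tcp_pos, read_tool_rot, read_wrist_force, read_torque, read_width, tip_extent gives the robot as it stands. The module is installed in compiled form; this text tells all that it offers. Calls block until the motion is done:
- move_to(position, orientation): joint-space move of the TCP to a pose.
- move_straight(position, rot=None, speed=0.15, max_force=None): straight line of the TCP; rot=None keeps the orientation; speed is the mean speed in m/s. With max_force (N) it stops when the force on the tool has changed by that much, and returns True; else False.
- move_joints(angles): joint-space move.
- set_gripper(opening): finger opening in m; the grip force is fixed at half the most; returns when the fingers have stopped.
- sleep(seconds).
- solve_ik(position, orientation): joint angles nearest the present ones, or None.
- capture(name): name is "side" or "top" or "wrist"; returns a dict with "img" (400x640x3 uint8, blue, green, red), "mtx" (3x3 intrinsics, pixels), "k1" (the pictures are not rectified: a ray, as slopes to the right and down, at radius r is drawn at 1 + k1 r^2 times it, then the intrinsics apply), "R" (3x3) and "t" (3): a world point X has camera coordinates R X + t; the wrist camera has in their place "T_tool_cam" (4x4, takes a point from camera to tool coordinates, whose origin is the TCP and whose axes are the tool frame's). Camera axes: x right, y down, z forward; pixel columns grow to the right and rows downward; lengths in m; the calibration is good to about 2 mm. A picture is of the moment at which its call begins: read the wrist's pose just before it. There is no depth.
A pose or a line that the arm cannot do raises IKError and nothing moves.
- job_done(): hands the job in, once; it reports no verdict.
Readings, each from a call of its own:
- read_clock(): time.
- read_q(): joint angles.
- read_joint_vel(): joint speeds.
- read_effort(): joint torques, N m.
- read_tcp_pos(): TCP position.
- read_tool_rot(): TCP orientation.
- read_wrist_force(): force on the tool from outside, world axes, zero at the start.
- read_torque(): the same for the moment, N m.
- read_width(): finger opening in m.
Only numpy, scipy, OpenCV 4.12 (cv2) and the standard library are available. Lean on these libraries where they do the work, as an engineer would, in place of code of your own. Each camera call takes 0.05 s, during which the arm holds its last target. There are 200 camera calls.

## Working session

There is one attempt and no reset: what is moved stays moved. The work goes in short steps, each a Python script; the robot and the scene stay as the last script left them, time stands still between calls to the robot, and variables do not carry over. Pictures are saved under pics/ and viewed, on a budget of 10 in all, crops included, one or two more only if the job needs it, and the job is handed in when it is done.

```bash
mkdir -p pics
python3 - <<'E'
from cell import *
import cv2,pickle
for n in("side","top"):
    c=capture(n); cv2.imwrite(f"pics/{n}0.png",c["img"]); pickle.dump(c,open(f"{n}0.pkl","wb")); print(n,c["mtx"].tolist(),c["k1"],(-c["R"].T@c["t"]).tolist(),c["R"].tolist())
print(read_clock(),read_tool_rot(),tip_extent if not callable(tip_extent) else tip_extent())
E
```

```text
side [[366.00979159045414, 0.0, 315.46065130290003], [0.0, 366.00979159045414, 202.77926656314037], [0.0, 0.0, 1.0]] -0.03351069286330344 [0.18721451626520522, 0.5111431550434244, 0.7147715940444049] [[-0.8664234098603023, -0.4991885706571165, 0.011011165758063872], [-0.3330927730454431, 0.5614273387143837, -0.7575279188841699], [0.3719673095729561, -0.6600076622808179, -0.6527098944704812]]
top [[376.80910400351246, 0.0, 314.54846812619945], [0.0, 376.80910400351246, 202.784150732459], [0.0, 0.0, 1.0]] -0.059718288843692575 [0.4269976518276517, -0.14071334083735015, 0.9543067531707853] [[-0.0030851930747458514, -0.9999918935549311, -0.0025873554287283267], [-0.9862103754203537, 0.0034707816785324343, -0.16546011328348756], [0.16546775213598602, 0.002041200373063175, -0.9862130887917177]]
0.1 [-8.99985460e+01  5.54645729e-02  7.72346504e+01] 0.008
```

View pics/top0.png

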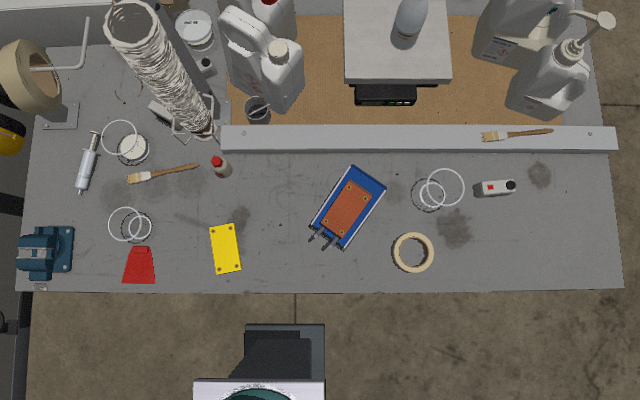

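View pics/side0.png

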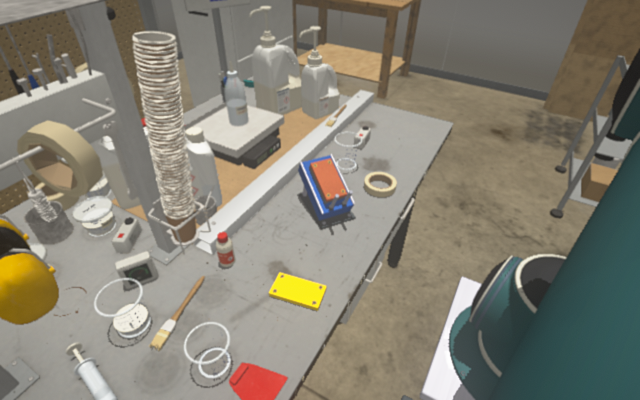

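The top view shows the yellow plate around (226,248), the rack at about (348,207), the bottle at (220,166), the tape roll at (413,252) and clear cups at (440,187) and (130,225). I'll enlarge it to read the corners.

```bash
cat > h.py <<'E'
import numpy as np,cv2,pickle
def ray(c,uv):
    p=cv2.undistortPoints(np.array([[uv]],float),c["mtx"],np.array([c["k1"],0,0,0.]))[0,0]
    return -c["R"].T@c["t"], c["R"].T@np.array([p[0],p[1],1])
def onz(c,uv,z):
    o,d=ray(c,uv); return o+d*(z-o[2])/d[2]
def proj(c,X):
    X=np.atleast_2d(X)
    return cv2.projectPoints(X.astype(float),cv2.Rodrigues(c["R"])[0],c["t"],c["mtx"],np.array([c["k1"],0,0,0.]))[0][:,0]
def rack(x,y,yaw,P):
    """bed coords -> world; bed origin at x,y,0.088"""
    a=np.radians(yaw);t=np.radians(25)
    Rz=np.array([[np.cos(a),-np.sin(a),0],[np.sin(a),np.cos(a),0],[0,0,1]])
    Ry=np.array([[np.cos(t),0,-np.sin(t)],[0,1,0],[np.sin(t),0,np.cos(t)]])
    return (Rz@Ry@np.atleast_2d(P).T).T+[x,y,.088], Rz@Ry
E
python3 - <<'E'
import cv2,numpy as np,pickle
c=pickle.load(open("top0.pkl","rb"));im=c["img"]
a=cv2.resize(im[155:260,300:395],None,fx=4.2,fy=4.2,interpolation=cv2.INTER_CUBIC)
s=pickle.load(open("side0.pkl","rb"))["img"][145:235,290:370]
b=cv2.resize(s,None,fx=4.9,fy=4.9,interpolation=cv2.INTER_CUBIC)
print(a.shape,b.shape)
b=cv2.copyMakeBorder(b,0,a.shape[0]-b.shape[0],0,0,cv2.BORDER_CONSTANT)
cv2.imwrite("pics/crop.png",np.hstack([a,b]))
from h import *
hsv=cv2.cvtColor(im,cv2.COLOR_BGR2HSV)
m=cv2.inRange(hsv,(22,150,120),(38,255,255))
m[:200]=0;m[:, :190]=0;m[:,260:]=0
m=cv2.morphologyEx(m,cv2.MORPH_CLOSE,np.ones((5,5)))
k=max(cv2.findContours(m,0,1)[0],key=cv2.contourArea)
r=cv2.minAreaRect(k)
P=np.array([onz(c,p,.014) for p in cv2.boxPoints(r)]);print(r,P.round(4),P.mean(0))
for i in range(4):
    d=P[(i+1)%4]-P[i];print(np.linalg.norm(d),np.degrees(np.arctan2(d[1],d[0])))
for n,uv,z in (("roll",(413,252),.02),("bottle",(219,161),.09),("cuptop",(446,187),.1),("cupbot",(430,195),0),("cup2top",(125,223),.1)):print(n,onz(c,uv,z))
E
```

```text
(441, 399, 3) (441, 392, 3)
((224.8479766845703, 248.2805633544922), (48.56993865966797, 25.868772506713867), 80.7538833618164) [[0.5254 0.1293 0.014 ]
 [0.5358 0.0649 0.014 ]
 [0.4168 0.042  0.014 ]
 [0.4065 0.1051 0.014 ]] [0.4711362  0.08532544 0.014     ]
0.06526079880485995 -80.82173909022076
0.1212470354543976 -169.11871720013994
0.0639799536339968 99.22684373232562
0.12134606541147026 11.485051069598853
roll [ 0.45958564 -0.38167856  0.02      ]
bottle [0.67376453 0.08842991 0.09      ]
cuptop [ 0.60655631 -0.44541993  0.1       ]
cupbot [ 0.6064998 -0.4377795  0.       ]
cup2top [0.52437178 0.30051142 0.1       ]
```

View pics/crop.png

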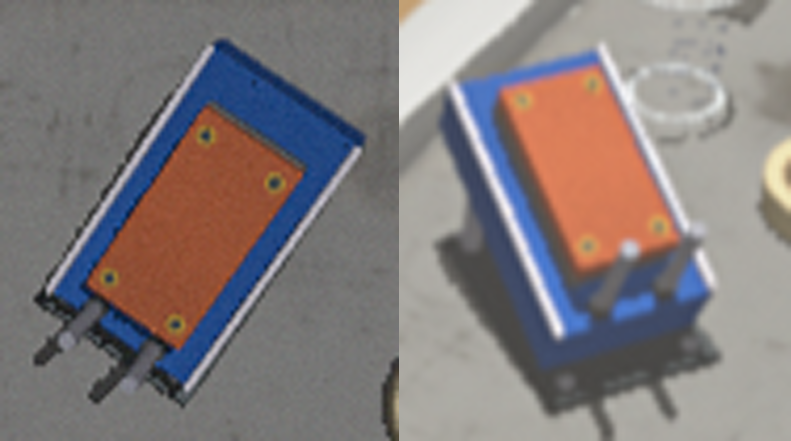

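The crops show the rack with its pile corners, strip ends and rod tops clearly. Next I'll fit the rack's x, y and yaw and the pile height to both views.

Run:
```python
from h import *
from scipy.optimize import least_squares
T=pickle.load(open("top0.pkl","rb"));S=pickle.load(open("side0.pkl","rb"))
order=[(60,32),(60,-32),(-60,-32),(-60,32)]
so=[(85,50),(85,-50),(-85,-50),(-85,50)]
t=np.array([(208,106),(303,172),(180,348),(88,285),(216,43),(363,146),(185,392),(45,293),(66,342),(128,383)])/4.2+[300,155]-.38
s=np.array([(97,97),(203,68),(281,238),(179,272),(54,85),(206,45),(317,290),(161,337),(230,248),(299,230)])/4.9+[290,145]-.4
def pts(h):return np.array([(a,b,h) for a,b in order]+[(a,b,5) for a,b in so]+[(-75,20,74),(-75,-20,74)])/1000
def f(p,both=0):
    W=rack(p[0],p[1],p[2],pts(p[3]*1000))[0]
    a=(proj(T,W)-t);b=(proj(S,W)-s)
    return np.r_[a,b] if both==0 else (a if both==1 else b)
for m in(0,1,2):
    r=least_squares(lambda p:f(p,m).ravel(),[.55,-.2,-30,.04],x_scale=[.01,.01,1,.01],loss="soft_l1");print(r.x,);print(f(r.x,m).round(1).tolist())
# plate from side
im=S["img"];hsv=cv2.cvtColor(im,cv2.COLOR_BGR2HSV);m=cv2.inRange(hsv,(22,150,120),(38,255,255));m[:260]=0;m[:,:260]=0;m[:,340:]=0
k=max(cv2.findContours(m,0,1)[0],key=cv2.contourArea);M=cv2.moments(k);print(onz(S,(M['m10']/M['m00'],M['m01']/M['m00']),.012))
```

```text
[ 5.61345972e-01 -2.14748569e-01 -3.58623148e+01  2.09699280e-02]
[[-0.5, -0.2], [0.6, 0.5], [0.2, 0.2], [-0.4, -0.8], [-1.6, 0.4], [0.0, 1.2], [0.6, 0.4], [-0.3, -0.5], [-0.0, -0.3], [-0.0, 0.6], [0.3, -1.1], [-0.7, -0.2], [0.2, 1.2], [-0.2, 0.3], [-0.9, -1.5], [-0.2, -0.9], [0.7, -0.7], [-0.3, -0.6], [0.2, -0.1], [0.0, -0.4]]
[ 5.61889574e-01 -2.15078157e-01 -3.57500538e+01  2.27258129e-02]
[[-0.5, -0.3], [0.6, 0.4], [0.2, 0.2], [-0.5, -0.8], [-1.6, 0.2], [0.1, 0.9], [0.8, 0.2], [-0.1, -0.7], [0.2, -0.4], [0.2, 0.4]]
[ 5.60250834e-01 -2.12857711e-01 -3.59696264e+01  2.32221746e-02]
[[0.5, -1.1], [-0.4, -0.2], [0.4, 1.3], [-0.1, 0.4], [-0.9, -1.1], [-0.1, -0.5], [0.7, -0.2], [-0.4, -0.0], [0.2, 0.4], [0.0, 0.2]]
[0.46835994 0.09020505 0.012     ]
```

```bash
cat >> h.py <<'E'
from scipy.spatial.transform import Rotation as Ro
def rpy(x,y):
    """tool orientation with given x (jaw) and y (pointing) axes"""
    R=np.c_[x,y,np.cross(x,y)]; return Ro.from_matrix(R).as_euler("xyz",degrees=True)
def wcap(name,f):
    from cell import read_tcp_pos,read_tool_rot,capture
    p=np.array(read_tcp_pos());R=Ro.from_euler("xyz",read_tool_rot(),degrees=True).as_matrix()
    c=capture("wrist");A=np.eye(4);A[:3,:3]=R;A[:3,3]=p
    C=np.linalg.inv(A@c["T_tool_cam"]);c["R"]=C[:3,:3];c["t"]=C[:3,3]
    pickle.dump(c,open(f,"wb"));cv2.imwrite(name,c["img"]);return c
RX,RY,RA=.5613,-.2147,-35.86
E
python3 - <<'E'
from h import *
from cell import *
P,R=rack(RX,RY,RA,[0,0,.25])
o=rpy(R[:,1],-R[:,2]);print(P,o,solve_ik(P[0],o))
move_to(P[0],o); sleep(.2)
a=wcap("pics/w_rack.png","wr.pkl")
y=np.radians(101.3)
o=rpy([np.cos(y),np.sin(y),0],[0,0,-1]);print(solve_ik([.471,.0855,.2],o))
move_to([.471,.0855,.2],o); sleep(.2)
b=wcap("pics/w_plate.png","wp.pkl")
cv2.imwrite("pics/w2.png",cv2.resize(np.vstack([a["img"],b["img"]]),None,fx=.75,fy=.75,interpolation=cv2.INTER_AREA))
print(read_clock())
E
```

```text
[[ 0.47567217 -0.15280685  0.31457695]] [-1.15000000e+02  1.27222187e-14  5.41400000e+01] [-15.85205258 -31.61796528 109.34733628  -8.47870582  78.73062803
 -70.06786479]
[ 7.23522226e+00 -1.80481466e+01  1.07948784e+02 -2.54444375e-14
  9.00993622e+01 -9.40647777e+01]
4.6917
```

View pics/w2.png

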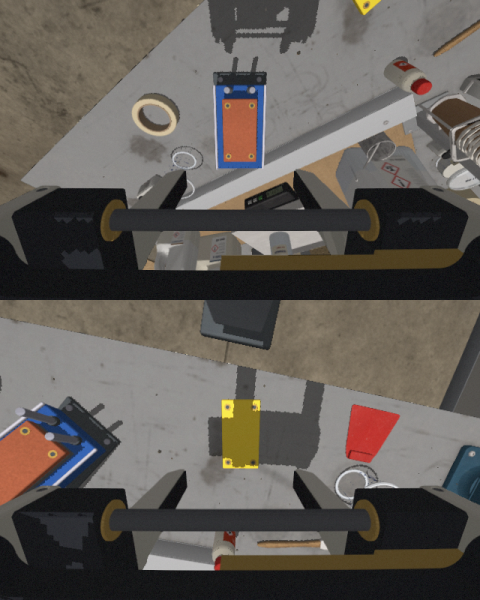

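The wrist views show the orange pile top centred near full-resolution (319,172) and the yellow plate near (321,179), squared up to the jaws. Now to measure both in the full-resolution images.

Run:
```python
from h import *
from scipy.optimize import least_squares
def quad(c,lo,hi,roi):
    m=cv2.inRange(cv2.cvtColor(c["img"],cv2.COLOR_BGR2HSV),lo,hi);z=np.zeros_like(m);x0,y0,x1,y1=roi;z[y0:y1,x0:x1]=m[y0:y1,x0:x1]
    z=cv2.morphologyEx(z,cv2.MORPH_CLOSE,np.ones((9,9)))
    k=max(cv2.findContours(z,0,1)[0],key=cv2.contourArea);r=cv2.minAreaRect(k);print(r,cv2.contourArea(k));return cv2.boxPoints((r[0],(r[1][0]+1,r[1][1]+1),r[2]))
c=pickle.load(open("wp.pkl","rb"))
q=quad(c,(20,120,60),(40,255,255),(270,110,370,240))
P=np.array([onz(c,p,.014) for p in q]);print(P.round(4).tolist(),P.mean(0))
for i in range(2):
    d=P[i+1]-P[i];print(np.linalg.norm(d),np.degrees(np.arctan2(d[1],d[0])))
c=pickle.load(open("wr.pkl","rb"))
q=quad(c,(3,90,60),(15,255,255),(280,110,360,230));print(q.tolist())
for h in(.021,.023,.025):
  W=rack(RX,RY,RA,np.array([(60,32,h*1e3),(60,-32,h*1e3),(-60,-32,h*1e3),(-60,32,h*1e3),(-75,20,74),(-75,-20,74)])/1e3)[0];print(proj(c,W).round(1).tolist())
```

```text
((320.5, 178.0), (92.0, 51.0), 90.0) 4468.0
[[0.4172, 0.0424, 0.014], [0.4048, 0.1046, 0.014], [0.523, 0.1313, 0.014], [0.5365, 0.0631, 0.014]] [0.47036434 0.08534877 0.014     ]
0.06340175667719244 101.23495531166448
0.12110998235016646 12.726099162123166
((318.9999694824219, 172.99996948242188), (45.99999237060547, 81.99998474121094), -0.0) 3606.5
[[295.4999694824219, 214.49996948242188], [295.4999694824219, 131.49996948242188], [342.4999694824219, 131.49996948242188], [342.4999694824219, 214.49996948242188]]
[[341.1, 214.3], [297.9, 214.2], [296.2, 131.1], [343.0, 131.2], [336.7, 119.7], [302.5, 119.6]]
[[341.2, 214.7], [297.8, 214.7], [296.1, 131.2], [343.1, 131.3], [336.7, 119.7], [302.5, 119.6]]
[[341.3, 215.2], [297.7, 215.1], [296.0, 131.3], [343.2, 131.3], [336.7, 119.7], [302.5, 119.6]]
```

Run:
```python
from h import *
from cell import *
y=np.radians(101.4);o=rpy([np.cos(y),np.sin(y),0],[0,0,-1])
x,yy=.4705,.0853
move_to([x,yy,.06],o)
print(move_straight([x,yy,.0105],speed=.05,max_force=6),read_tcp_pos(),read_wrist_force())
set_gripper(.05);print(read_width(),read_wrist_force())
move_straight([x,yy,.15],speed=.12);sleep(.2)
print(read_width(),read_wrist_force(),read_torque(),read_tcp_pos(),read_clock())
# pose over pile: TCP 8mm tips, underside 2.5mm below tips -> TCP is 10.5 mm above underside
P,R=rack(RX,RY,RA,[[0,0,.0105+.085]]);o=rpy(R[:,1],-R[:,2])
move_to(P[0],o);sleep(.3)
print(read_width(),read_wrist_force(),read_torque(),read_tcp_pos(),read_clock())
for n in("top","side"):
    c=capture(n);cv2.imwrite(f"pics/{n}1.png",c["img"]);pickle.dump(c,open(f"{n}1.pkl","wb"))
    a=c["img"][100:300,230:440];cv2.imwrite(f"pics/{n}1.png",cv2.resize(a,None,fx=1.9,fy=1.9,interpolation=cv2.INTER_CUBIC))
w=wcap("pics/w1.png","w1.pkl")
t,s=cv2.imread("pics/top1.png"),cv2.imread("pics/side1.png");cv2.imwrite("pics/ts1.png",np.hstack([t,s]))
```

```text
False [0.47070932 0.08532888 0.01083144] [-0.0085725   0.60763869  0.02368984]
0.06382737466076212 [-0.24555964 -0.0625234   1.78043762]
0.06385987506831486 [-0.90686022 -0.37213142 -1.26546118] [ 0.08161735 -0.00072185  0.01227287] [0.47032122 0.08525776 0.14948867] 8.55
0.06352535799344251 [-0.4564823   1.08390149 -1.17599742] [0.13964307 0.28425396 0.00907219] [ 0.52879966 -0.19044177  0.1744642 ] 9.9333
```

View pics/ts1.png

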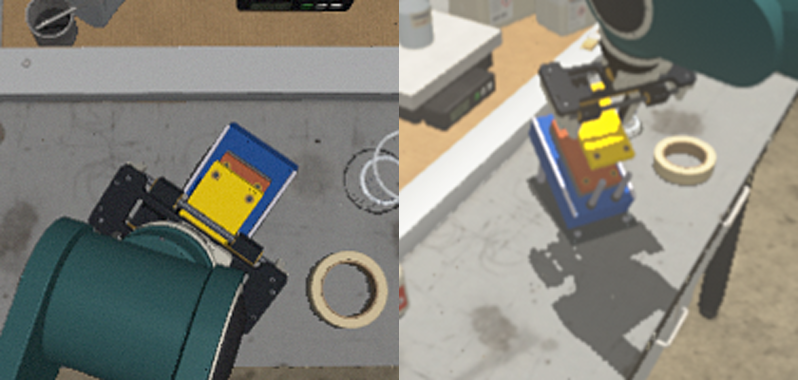

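View pics/w1.png

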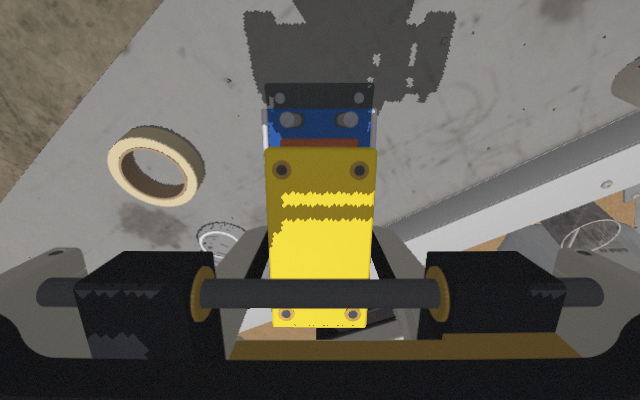

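The plate is held above the pile. In the wrist view its corners are at about (265,149), (377,149), (367,327) and (272,327), so I'll test them for any pitch in the grip.

Run:
```python
from h import *
from scipy.optimize import least_squares
c=pickle.load(open("w1.pkl","rb"));M=c["T_tool_cam"]
q=np.array([(265,148.5),(377,148.5),(367,327),(272,327)]);holes=None
C=np.linalg.inv(M);d={"R":C[:3,:3],"t":C[:3,3],"mtx":c["mtx"],"k1":c["k1"]}
P=np.array([(-32,0,60),(32,0,60),(32,0,-60),(-32,0,-60)])/1e3
def model(p):  # tool-frame: top-face centre x,y,z offsets (mm), pitch about tool x, yaw about y
    R=Ro.from_euler("yx",[p[4],p[3]],degrees=True).as_matrix()
    return proj(d,P@R.T+np.array(p[:3])/1e3)
m=model([0,-3.5,0,0,0]);print(m.round(1).tolist())
f=lambda s:np.r_[(model([*s[:1],-3.5,*s[1:]])-q*1).ravel()]
if abs(m[0,0]-265)>60: q=q[[1,0,3,2]]
if abs(m[0,1]-148)>90: q=q[[3,2,1,0]]
r=least_squares(f,[0,0,0,0]);print("dx,dz,pitch,yaw",r.x,r.fun.round(1))
for n in("wr","w1"):pass
```

```text
[[262.6, 146.4], [378.0, 146.5], [367.6, 327.2], [272.5, 327.2]]
dx,dz,pitch,yaw [ 0.04415399 -0.88503615  0.59751391  0.28294868] [-2.  -0.6  1.7  0.  -0.   0.8  0.3  0.4]
```

Grip is true to 1 mm and under 1°. Next I'll lower along the bed normal with force stop.

Run:
```python
from h import *
from cell import *
P,R=rack(RX,RY,RA,[[0,0,.052],[0,0,.024]]);n=R[:,2]
b0=rack(RX,RY,RA,[0,0,0])[0][0]
hz=lambda:((np.array(read_tcp_pos())-b0)@R).round(4)
print(move_straight(P[0],speed=.08,max_force=6),hz());sleep(.3)
f0=np.array(read_wrist_force())
hit=move_straight(P[1],speed=.012,max_force=4)
sleep(.2);f=np.array(read_wrist_force())-f0
print(hit,hz(),"f bed",(f@R).round(2),"tau",read_torque(),read_width(),read_clock())
```

```text
False [ 0.0001 -0.      0.052 ]
True [-0.0003  0.      0.0374] f bed [ 2.76 -1.18  6.26] tau [ 0.08189006 -0.24600655  0.10533109] 0.06348991335364734 12.5583
```

Contact came at about 27 mm pile height against about 22 mm by vision, and there is a moment too. I'll look before releasing.

Run:
```python
from h import *
from cell import *
w=wcap("pics/w2b.png","w2.pkl");s=capture("side");t=capture("top")
pickle.dump((s,t),open("st2.pkl","wb"))
a=w["img"][80:340,220:420];b=s["img"][130:230,285:385]
a=cv2.resize(a,(400,520),interpolation=cv2.INTER_CUBIC);b=cv2.resize(b,(400,400),interpolation=cv2.INTER_CUBIC)
b=cv2.copyMakeBorder(b,0,120,0,0,cv2.BORDER_CONSTANT);cv2.imwrite("pics/c2.png",np.hstack([a,b]))
```

```text
(no output)
```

View pics/c2.png

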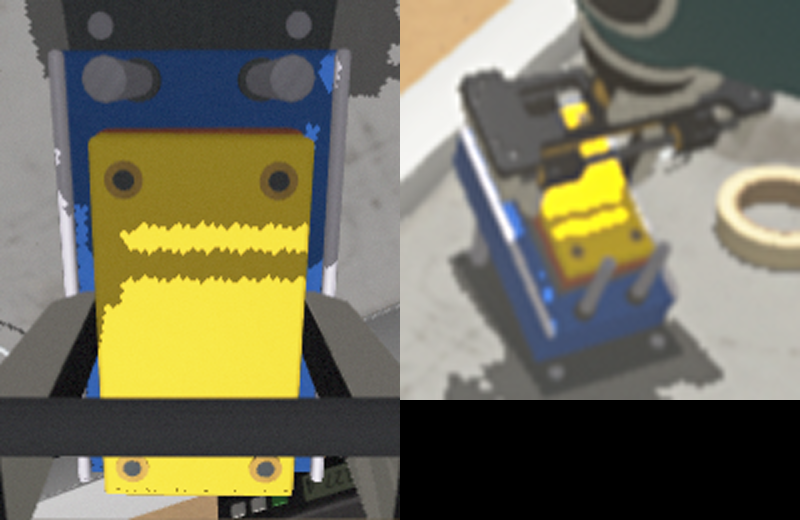

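The pose looks centred and square, with no change in pitch. I'll press on in small steps, logging force against depth, to tell full seating on the springs (about 4 N/mm) from an edge touch.

Run:
```python
from h import *
from cell import *
_,R=rack(RX,RY,RA,[0,0,0]);b0=_[0]
hz=lambda:((np.array(read_tcp_pos())-b0)@R)
fb=lambda:(np.array(read_wrist_force())@R).round(1)
z=hz()[2]; print(fb())
for i in range(6):
    z-=.0007
    move_straight(b0+R@[0,0,z],speed=.01); sleep(.15)
    F=np.mean([np.array(read_wrist_force()) for _ in range(3)],0)@R
    print(hz().round(4),F.round(1),(np.array(read_torque())@R).round(2),round(read_width(),4),read_clock())
    if F[2]>11: break
wcap("pics/w3.png","w3.pkl")
```

```text
[2.8 0.4 5.2]
[-0.0002  0.      0.0366] [-1.1 -0.5  7.7] [0.11 0.48 0.04] 0.0638 13.1083
[-0.0002  0.      0.036 ] [-3.3 -1.1 10.5] [0.12 0.74 0.1 ] 0.0635 13.5083
[-0.0002  0.      0.0354] [-3.7 -0.8 12.5] [0.17 0.91 0.08] 0.0638 13.9083
```

Force rises about 4 N per mm, which matches the springs, and the moment is explained by the friction force at the sensor's lever arm. So the plate is seated flat. Next: relax to a light touch, release, and retreat along the normal.

Run:
```python
from h import *
from cell import *
_,R=rack(RX,RY,RA,[0,0,0]);b0=_[0]
move_straight(b0+R@[0,0,.0370],speed=.01);sleep(.15)
print((np.array(read_wrist_force())@R).round(1))
set_gripper(.09);print(read_width(),(np.array(read_wrist_force())@R).round(1))
move_straight(b0+R@[0,0,.06],speed=.04)
move_straight(b0+R@[0,0,.25],speed=.2);sleep(.3)
print(read_clock(),(np.array(read_wrist_force())@R).round(1))
c=wcap("pics/w4.png","w4.pkl")
cv2.imwrite("pics/w4c.png",cv2.resize(c["img"][60:240,180:440],None,fx=3,fy=3,interpolation=cv2.INTER_CUBIC))
W=rack(RX,RY,RA,np.array([(x,y,40) for x,y in((60,32),(60,-32),(-60,-32),(-60,32))])/1e3)[0];print(((proj(c,W)-[180,60])*3).round(0).tolist())
```

```text
[-1.9  0.4  5.8]
0.08962429924349691 [-0.5 -0.7 -0.3]
17.2167 [ 0.5 -0.2 -0.2]
[[487.0, 478.0], [352.0, 478.0], [346.0, 217.0], [494.0, 217.0]]
```

View pics/w4c.png

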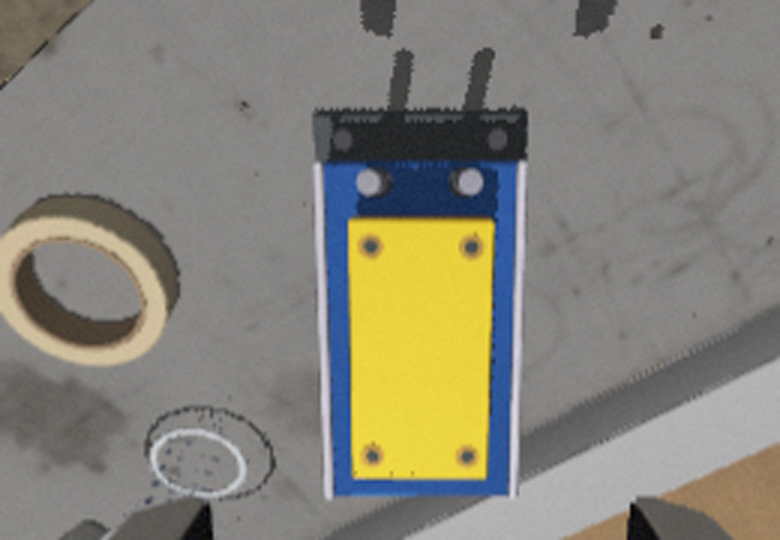

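The plate's corners at (348,218), (494,218), (487,479) and (352,479) are within about 2 crop pixels (about 1 mm) of the predicted position. It lies flat and square, and the roll and cup are standing. Handing in.

Run:
```python
from cell import *
job_done();print(read_clock())
```

```text
the job is handed in; nothing more can be done
the job is handed in; nothing more can be done
```

The yellow plate now lies flat on top of the pile, lengthwise along the slope, and the job is handed in at about 17 s on the robot's clock.

- **Placing:** I gripped the plate across its width and lowered it along the bed's normal until I felt it touch at about 5 N. I then pressed to about 12.5 N. The force rose about 4 N per mm, which matches the pile's springs, so the plate was seated. I eased back to about 6 N before letting go, and the gripper backed straight off without touching anything.
- **Last checks:** In the final wrist picture all four plate corners are within about 1 mm of where they should be. The wrist force after release was about zero. The roll and the cup stood undisturbed in that picture. The bottle was out of that view, but no move went near it.
- **Disagreement:** The cameras put the pile top at about 22 mm, but contact came at about 27 mm. I went by the touch, and the force rise and the final picture agree with it.

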